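# Hook the lost stop bar out of its guide channel

## Robot

A 7-joint arm with a two-finger parallel gripper is mounted at the origin on the work surface; the furniture and walls round the work are solid. World frame = base frame: x ahead of the robot, y to its left, z up, the work surface at z = 0. Lengths are in mm, angles in rad, forces in N, time in s.
With the tool pointing down it reaches from about 400 to 875 mm from the base axis. Payload 4.4 kg.
Tool frame: the origin (TCP) lies on the centre line of the jaws, within the pads' length; the fingertips stand 25 mm ahead of it and the grasp point (between the pads) lies 6 mm ahead of it (ctrl.finger_overhang is the distance from the TCP to the fingertips, in mm); z points along the fingers, y is the line along which they close (so a half turn about z gives the same grasp; the last joint's range is limited). The gripper opens to 85 mm and grips with 20 to 120 N. Pads are 22 mm wide; open, the fingers measure 114 mm over their backs; the gripper's body (76 mm by 85 mm) begins 54 mm behind the grasp point. The pads swing forward as they close: fully open they stand 13 mm farther back than shut.
Start: joints at [1.198, 0.628, 0.038, 1.517, -0.027, 0.996, -0.02], TCP at [196.333, -619.654, 256.313] pointing down, gripper open.
Joint ranges: [-3.06, 3.06], [-0.37, 2.12], [-1.25, 1.32], [0.18, 2.47], [-1.1, 4.24], [0.23, 1.98], [-2.94, 2.94]. Speed limits (rad/s): [2.57, 2.57, 3.14, 3.14, 3.14, 3.14, 3.14].

## Interface

Orientations are given as [roll, pitch, yaw] about the fixed x, y, z axes, in that order (R = Rz(yaw) Ry(pitch) Rx(roll)).
In Python, from cell import ctrl gives the robot as it stands. The module is installed in compiled form; this text tells all that it offers.
- The arm moves only by the tool play_rows, never from a script. Its argument "targets" is a list of rows, each a list of 5 numbers: the closure, from 0 (fully open) to 1 (shut), then the shift along the tool's x, y, z in cm, then the turn about the tool's z in degrees. In form: [[gripper, dx, dy, dz, spin], ...]. A call has 1 to 10 rows; each row is the pose to reach, as a shift and turn from the pose commanded when the call began, along the tool's axes at that moment; what a row does not reach only later rows make up. A row lasts 1/10 s, in which the tool goes at most 50 mm and 8.59 degrees, less where a joint would pass 70% of its speed; a pose out of reach is approached as far as the arm can. A call with a gripper value outside its range is refused whole. The fingers move at their own pace and stop on an object; the grip force is fixed at half the most. Time passes only in rows, so rows that repeat a pose let the fingers close. It gives the time, the measured TCP pose, the force, the opening and the grip force at its end, in the units of the state.
- ctrl.read_state(): the state, without advancing time (a new reading comes with each control period).
- ctrl.get_image(name): name is "side" or "top"; returns (picture, depth): 480x640x3 uint8, red, green, blue; 480x640 float32, mm along the optical axis (not along the pixel's ray), 0 where there is no reading.
- ctrl.calibration(name): a dict with "vfov" (degrees; the focal length in pixels is half the picture's height over the tangent of half this angle, whatever the lens; pixels are square), "cx", "cy" (the principal point, pixels), "extrinsics" (4x4, takes a point from camera to world coordinates). Camera axes: x right, y down, z forward; pixel columns grow to the right and rows downward; lengths in mm; the calibration is good to about 2 mm. A picture is of the moment at which its call begins. calibration takes no time and is no camera call.
- ctrl.finish_job(): hands the job in; it is judged then, once.
Trained networks look in the newest picture that a camera, given by its name, has taken for a name from the list of things; names that differ only in an ending like _2 or _b are one class to them, and where a whole thing is asked for, a point or a joint stands for the part that bears it (a point fixed in the world has none). Each returns a list of dicts, best first, with "confidence" (0 to 1); they miss things now and then, are a little off and sometimes report something else, mostly with a low value. They report only what shows in the picture. A call takes as long as a camera call.
- ctrl.search_frame(camera, name): "bbox" ([left, top, right, bottom] in pixels, round what is visible of it).
- ctrl.trace(camera, name): "pixels" (480x640 bool, what is visible of it) and "bbox" ([left, top, right, bottom] in pixels, round what is visible of it).
The state is a dict: "clock": time; "qpos": joint angles; "qd": joint speeds; "tau": joint torques, N m; "eef_pos": TCP position; "tool_rot": TCP orientation; "force": force on the tool from outside, world axes, zero at the start; "torque": the same for the moment, N m; "width": finger opening in mm; "gripper_force": force on a finger pad.
Only numpy, scipy, OpenCV 4.12 (cv2) and the standard library are available. Lean on these libraries where they do the work, as an engineer would, in place of code of your own. Each camera call takes 0.05 s, during which the arm holds its last target. There are 200 camera calls.

## Task

The slotted metal stop bar has slid right into the grey guide channel, out of reach of fingers. Take the hooked pick, feel gently inside for the block clamped on the bar, lower the hook into the open window just in front of that block, and drag the bar out through the channel's open end until it lies flat on the bench completely clear of the channel; then lay the pick down on the bench, well clear of the bar. Never shove or press hard with the pick, move the bar only with the pick, never with the gripper or arm, and leave the tin and other tools where they are.

Things in the scene. Friction and masses are not known exactly. Their poses are not given: they have to be found in the camera images.
- channel: Grey painted steel guide channel fixed to the bench, an upside-down U: 170 mm long (y), 58 mm wide (94 mm over its foot flanges, 5 mm high), 45 mm high. Inside 46 mm wide, 40 mm high, no floor but the bench. Open at its -y end, closed by a plate at its +y end (inner face at y = +79 mm). Origin at bench height under its middle.
- channel_mouth (a point): Middle of the channel's open end, at bench height, 85 mm in -y from the channel's origin. +y points into the channel along its length, x across it (inner walls at x = -23 and +23 mm), z up. The inner face of the closing plate is at y = 164 mm.
- stop_bar: Aluminium stop bar, 140 mm long (y), 40 mm wide (x), 10 mm thick, about 0.3 kg, flat on the bench along the inside of the channel; origin under its centre. A steel stop block is clamped on it, 38 mm wide, 12 mm long (y), its top 30 mm above the bench. At the start its near end is about 20 mm inside the open end and its far end 1 to 5 mm from the closing plate.
- bar_centre (a point): Centre of the flat bar, 5 mm above its underside. Its one window, open right through, is 16 mm long (y), 22 mm wide, on the bar's centre line; its middle is anywhere from y = -18 to +18 mm of this point, each time elsewhere, not measured: feel for it. Directly behind it (+y), forming its far edge, the stop block bars the way. The rest of the top is closed and level, 10 mm up.
- bar_tail (a point): Middle of the bar's inner end face (the end deeper in the channel), 70 mm in +y from the bar's centre, 5 mm above its underside; the bar's axes.
- pick: Hooked pick, about 0.12 kg, lying hook down: wooden handle 80 mm long (y), 24 wide (x), 30 high, flat underneath, its origin at the centre of the underside. A straight 6 mm round steel shank runs from its +y end, 15 mm above the underside, to a 6 mm round hook bent straight down (-z), its axis at y = 162 mm. The hook reaches 11 mm below the shank's underside.
- pick_grip (a point): Centre of the pick's handle, 15 mm above its underside; axes of the pick. Grasp it here from above, across its 24 mm width (x). The hook is 162 mm from here, so more than a few newtons on it turn the handle in the fingers: probe slowly and lightly.
- pick_tip (a point): Lowest point of the pick's hook: y = +162 mm, z = -14 mm from the handle's centre (1 mm above the bench when the pick lies on it); axes of the pick.
- wax_tin: Round tin of wax, 70 mm across, 45 mm high; origin at its underside. A bystander to leave alone. Bench top free to work on round it: its far edge is at about x = 0.62 m, and the rim of a wooden tool tray runs along y = -0.25 m.

How it is judged (in metres and radians):
On the way, in this order (a step that is already met when the one before it is completed fails the run):
1. the pick's hook is inside the channel, at least 50 mm past the open end (y of pick_tip in the frame of channel_mouth above 0.05 m and x of pick_tip in the frame of channel_mouth between -0.023 and 0.023 m and z of pick_tip in the frame of channel_mouth below 0.03 m), for 0.2 s.
2. the bar has come at least 50 mm towards the open end while the pick's hook is down in it, lower than the bar's top (y of bar_centre in the frame of channel_mouth below 0.041 m and height (world z) of pick_tip below 0.009 m and horizontal distance between pick_tip and bar_centre below 0.035 m), for 0.1 s.
At the end, for the whole second after the job is handed in: The bar lies flat on the bench (within 0.08 rad), wholly outside the channel's open end (its inner end at least 4 mm outside); the pick lies released on the bench, its hook's tip more than 50 mm from the bar's centre, not touching the bar; both at rest (y of bar_tail in the frame of channel_mouth below -0.004 m and y of bar_centre in the frame of channel_mouth below -0.04 m and height (world z) of bar_centre between 0.002 and 0.008 m and angle between bar_centre's own z axis and vertical below 0.08 rad and height (world z) of pick_grip between 0.005 and 0.022 m and horizontal distance between pick_tip and bar_centre above 0.05 m and contact force between pick and stop_bar below 0.1 N and linear speed of each of pick, stop_bar below 0.02 m/s).
It fails at once if the pick presses on the bar or its stop block with more than 30 N (contact force between pick and stop_bar above 30 N).
It fails at once if the gripper or arm touches the stop bar (contact force between any of the fingers, the arm and stop_bar above 0.5 N).
It fails at once if the tin of wax is moved by more than 30 mm (distance of wax_tin from where it was at the start of the episode above 0.03 m).
It also fails if it takes over 58 s, if anything falls off the work surface, if the arm or the gripper's body presses on something with over 40 N, if the wrist force passes 120 N, or if a joint passes its speed limit or range.

## Working session

There is one attempt and no reset: what is moved stays moved. The work goes in short steps, Python scripts to look and compute and a tool call to move; the robot and the scene stay as the last step left them, time stands still between calls to the robot, and variables do not carry over. Pictures are saved under pics/ and viewed, at most 10 in all, crops included, and the job is handed in when it is done.

Besides the shell and the picture viewer there is one more tool, called by a JSON object that holds its "method" and its "body", one argument or row to a line. play_rows: Moves the arm, as the interface text tells. Its arguments: {"type":"object","properties":{"targets":{"type":"array"}},"required":["targets"]}

```bash
mkdir -p pics; cat > h.py <<'E'
import numpy as np, cv2
from cell import ctrl
def cloud(name, depth):
    c=ctrl.calibration(name); f=240/np.tan(np.radians(c["vfov"])/2)
    v,u=np.mgrid[:480,:640]; P=np.stack([(u-c["cx"])/f*depth,(v-c["cy"])/f*depth,depth],-1)
    E=np.array(c["extrinsics"]); return P@E[:3,:3].T+E[:3,3]
def proj(name,p):
    c=ctrl.calibration(name); f=240/np.tan(np.radians(c["vfov"])/2)
    E=np.array(c["extrinsics"]); q=(np.array(p)-E[:3,3])@E[:3,:3]
    return c["cx"]+f*q[0]/q[2], c["cy"]+f*q[1]/q[2]
E
python3 - <<'E'
from h import *
s=ctrl.read_state(); print(s)
for n in("top","side"):
    im,d=ctrl.get_image(n); cv2.imwrite(f"pics/{n}0.png",im[:,:,::-1]); P=cloud(n,d)
    print(n,np.array(ctrl.calibration(n)["extrinsics"]).round(2).tolist())
    for t in("channel","pick","wax_tin","stop_bar"):
        for r in ctrl.trace(n,t)[:2]:
            m=r["pixels"]&(d>0); Q=P[m]
            print(t,round(r["confidence"],2),r["bbox"],np.percentile(Q,[2,50,98],axis=0).round(0).tolist() if len(Q) else 0)
            np.save(f"{n}_{t}.npy",Q) if r["confidence"]>.5 else 0
E
```

```text
{'clock': 0.0, 'qpos': array([ 1.19822823,  0.62930735,  0.03844582,  1.51836216, -0.02696913,
        0.99630008, -0.01999981]), 'qd': array([-0.00050105,  0.00056042,  0.00071647, -0.00056277, -0.00046537,
        0.00126709, -0.00017646]), 'tau': array([ 9.64449609e-04, -5.63400614e+01,  1.22663196e+00, -1.93443650e+01,
        1.09584173e-02,  1.05922879e-02, -1.55788491e-06]), 'eef_pos': array([ 196.13212101, -619.10337672,  255.41612544]), 'tool_rot': array([-3.13973447e+00,  5.05889118e-05,  3.06782136e-01]), 'force': array([-0.48082149,  0.3547167 , -0.53064879]), 'torque': array([-0.00809593, -0.00459035,  0.01164233]), 'gripper_force': 0.0, 'width': 85.40484214751207}
top [[0.01, -0.99, 0.14, 325.55], [-1.0, -0.01, 0.02, 63.04], [-0.02, -0.14, -0.99, 985.12], [0.0, 0.0, 0.0, 1.0]]
channel 0.57 [199.3, 206.6, 293.1, 258.7] [[431.0, 150.0, 3.0], [472.0, 231.0, 45.0], [524.0, 313.0, 49.0]]
pick 0.84 [334.7, 205.8, 431.1, 237.1] [[474.0, -133.0, 1.0], [504.0, -85.0, 29.0], [523.0, 39.0, 33.0]]
wax_tin 0.75 [440.7, 274.1, 483.1, 310.6] [[329.0, -222.0, 0.0], [360.0, -187.0, 43.0], [393.0, -157.0, 47.0]]
stop_bar 0.22 [440.7, 272.6, 481.5, 309.4] [[329.0, -221.0, 4.0], [360.0, -186.0, 43.0], [393.0, -157.0, 47.0]]
side [[1.0, 0.03, -0.04, 469.86], [0.05, -0.56, 0.83, -619.93], [0.0, -0.83, -0.56, 517.7], [0.0, 0.0, 0.0, 1.0]]
channel 0.92 [327.0, 176.8, 370.6, 232.0] [[433.0, 143.0, 3.0], [483.0, 207.0, 44.0], [525.0, 307.0, 48.0]]
pick 0.82 [339.3, 251.1, 377.1, 331.3] [[475.0, -141.0, 5.0], [508.0, -107.0, 28.0], [528.0, 39.0, 31.0]]
wax_tin 0.79 [244.0, 320.4, 291.3, 373.3] [[331.0, -226.0, -0.0], [366.0, -206.0, 41.0], [397.0, -160.0, 45.0]]
stop_bar 0.57 [336.6, 215.1, 355.1, 226.6] [[456.0, 165.0, 0.0], [474.0, 173.0, 9.0], [493.0, 194.0, 11.0]]
```

```bash
python3 - <<'E'
from h import *
for n in("top","side"):
    for t,lo,hi in(("channel",40,52),("pick",24,36),("pick",10,22),("stop_bar",-3,30),("wax_tin",40,50)):
        try: Q=np.load(f"{n}_{t}.npy")
        except: continue
        Q=Q[(Q[:,2]>lo)&(Q[:,2]<hi)]
        print(n,t,lo,len(Q),cv2.minAreaRect(Q[:,:2].astype(np.float32)) , Q.min(0).round(),Q.max(0).round())
# channel side edges / axis via mid-x per y slice
for n in("top","side"):
    Q=np.load(f"{n}_channel.npy");Q=Q[(Q[:,2]>40)]
    for y in range(140,330,15):
        q=Q[abs(Q[:,1]-y)<7.5]
        if len(q): print(n,y,q[:,0].min().round(1),q[:,0].max().round(1),len(q))
    Q=np.load(f"{n}_pick.npy")
    for y in range(-140,50,12):
        q=Q[(abs(Q[:,1]-y)<6)]
        if len(q): print(n,'pick',y,q[:,0].min().round(1),q[:,0].max().round(1),np.median(q,0).round(1),len(q))
a=cv2.imread("pics/top0.png")[180:330,180:500];b=cv2.imread("pics/side0.png")[160:380,220:440]
a=cv2.resize(a,(800,375));b=cv2.resize(b,(225*2//2,225))
b=cv2.imread("pics/side0.png")[160:385,220:420]
cv2.imwrite("pics/c0.png",np.vstack([a,np.hstack([b,np.zeros((225,600,3),np.uint8)])]))
E
```

```text
top channel 40 2504 ((478.2997741699219, 231.25225830078125), (170.4681854248047, 58.556400299072266), 83.9921875) [441. 144.  40.] [514. 317.  52.]
top pick 24 454 ((508.31622314453125, -94.92169189453125), (24.178985595703125, 83.75309753417969), 14.662684440612793) [ 488. -136.   24.] [525. -55.  35.]
top pick 10 139 ((493.5935974121094, -34.795677185058594), (19.485776901245117, 186.0875244140625), 9.181153297424316) [ 469. -127.   10.] [507.  56.  22.]
top wax_tin 40 988 ((361.257568359375, -189.72213745117188), (67.25846862792969, 68.09282684326172), 0.46704530715942383) [ 328. -224.   40.] [ 395. -156.   50.]
side channel 40 991 ((479.9665222167969, 229.21322631835938), (172.8422393798828, 58.23680877685547), 83.99738311767578) [444. 142.  40.] [516. 314.  49.]
side pick 24 508 ((510.9091796875, -101.73764038085938), (22.618671417236328, 79.61196899414062), 13.935169219970703) [ 491. -142.   24.] [530. -64.  31.]
side pick 10 259 ((492.0009460449219, -44.454986572265625), (19.846715927124023, 201.0282745361328), 16.0506591796875) [ 469. -142.   10.] [529.  54.  22.]
side stop_
[... 1768 characters left out ...]
   29.3] 105
side pick -116 501.4 527.1 [ 509.9 -116.4   29.4] 101
side pick -104 498.1 522.8 [ 507.  -104.    29.4] 99
side pick -92 496.0 520.3 [504.7 -91.8  29.1] 92
side pick -80 492.7 517.3 [502.5 -80.2  29.5] 88
side pick -68 491.2 514.4 [501.  -69.7  29.2] 62
side pick -56 496.5 501.6 [499.9 -54.8  22.9] 3
side pick -44 493.5 498.5 [495.2 -44.3  17.5] 13
side pick -32 490.0 495.2 [493.4 -32.9  17.1] 12
side pick -20 486.4 493.5 [490.  -20.3  17.6] 14
side pick -8 484.6 490.0 [487.3  -7.2  17.3] 16
side pick 4 480.9 486.4 [482.8   4.   17.7] 14
side pick 16 478.9 484.6 [480.9  15.2  17.5] 14
side pick 28 475.1 480.8 [477.9  27.6  17.9] 12
side pick 40 473.0 476.9 [475.   39.2  18. ] 11
```

View pics/c0.png

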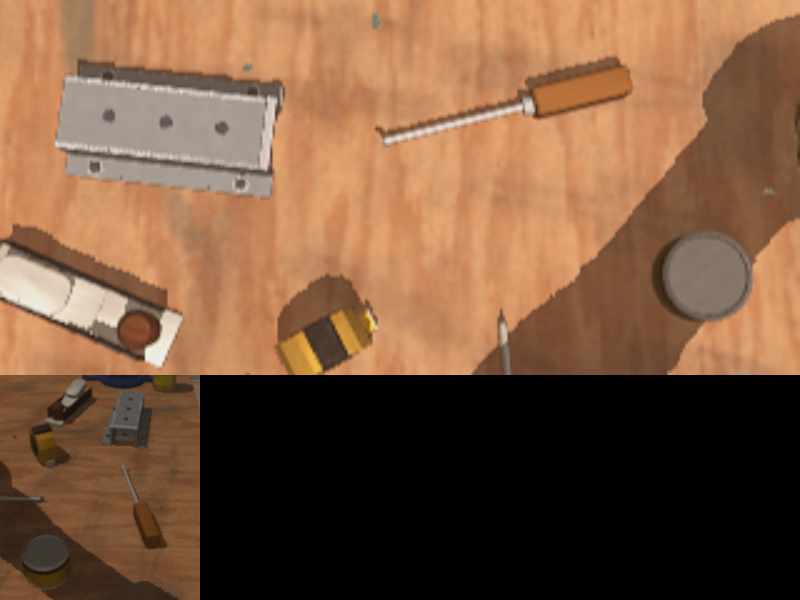

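View pics/side0.png

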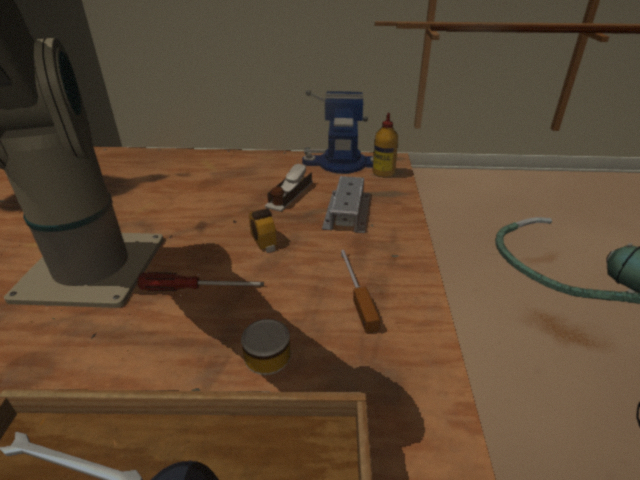

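{"method": "play_rows", "body": {
  "targets": [
    [0.3, 45.5, -40.3, 8, -86.4],
    [0.3, 45.5, -40.3, 8, -86.4],
    [0.3, 45.5, -40.3, 8, -86.4],
    [0.3, 45.5, -40.3, 8, -86.4],
    [0.3, 45.5, -40.3, 8, -86.4],
    [0.3, 45.5, -40.3, 8, -86.4],
    [0.3, 45.5, -40.3, 8, -86.4],
    [0.3, 45.5, -40.3, 8, -86.4],
    [0.3, 45.5, -40.3, 8, -86.4],
    [0.3, 45.5, -40.3, 8, -86.4]
  ]
}}

```text
clock: 1.5
eef_pos: [451.8, -192.8, 191.2]
tool_rot: [3.141, 0.001, 1.812]
force: [0.9, -0.5, 0.5]
width: 59.8
gripper_force: 0.0
```

```bash
python3 -c "
from h import *
s=ctrl.read_state();print(s['clock'],s['eef_pos'],s['tool_rot'],s['qpos'],s['force'],ctrl.finger_overhang,s['width'])"
```

```text
1.5 [ 451.7892449  -192.76072024  191.20985023] [3.14081801e+00 8.29804744e-04 1.81244725e+00] [ 0.59999446  0.51969542 -0.36415268  2.01434888  0.29463382  0.65633643
  0.28640845] [ 0.88510218 -0.50510653  0.50420333] 25.0 59.82357599682596
```

{"method": "play_rows", "body": {
  "targets": [
    [0.3, 7.9, 7.8, 10, 0],
    [0.3, 7.9, 7.8, 10, 0],
    [0.3, 7.9, 7.8, 10, 0],
    [0.3, 7.9, 7.8, 10, 0],
    [0.3, 7.9, 7.8, 10, 0]
  ]
}}

```text
clock: 2.0
eef_pos: [508.1, -98.1, 90.3]
tool_rot: [-3.14, -0.001, 1.809]
force: [-1.0, -1.4, 0.3]
width: 59.9
gripper_force: 0.0
```

{"method": "play_rows", "body": {
  "targets": [
    [0.3, 0, 0, 0, 0],
    [0.3, 0, 0, 0, 0]
  ]
}}

```text
clock: 2.2
eef_pos: [508.2, -101.1, 92.1]
tool_rot: [3.141, 0.001, 1.804]
force: [0.8, 0.2, 0.4]
width: 59.9
gripper_force: 0.0
```

```bash
python3 - <<'E'
from h import *
im,d=ctrl.get_image("side"); P=cloud("side",d)
r=ctrl.trace("side","pick")[0]; m=r["pixels"]&(d>0); Q=P[m]
T=Q[(Q[:,2]>26)]; print(r["confidence"],cv2.minAreaRect(T[:,:2].astype(np.float32)))
for p in([515,-136,30],[501,-58,30]): print(proj("side",p))
s=ctrl.read_state();print(s['eef_pos'],s['tool_rot'],s['force'])
cv2.imwrite("pics/s1.png",cv2.resize(im[170:370,260:460,::-1],(600,600)))
E
```

```text
0.55 ((511.2574768066406, -101.44155883789062), (23.166902542114258, 78.94493865966797), 14.435808181762695)
(np.float64(368.76615074644087), np.float64(317.8353468206672))
(np.float64(358.85566890164836), np.float64(284.16794316418304))
[ 508.28187405 -100.76217689   92.03023436] [3.14031431e+00 1.18330233e-03 1.80431042e+00] [-1.13355713  0.2306208   0.69399131]
```

View pics/s1.png

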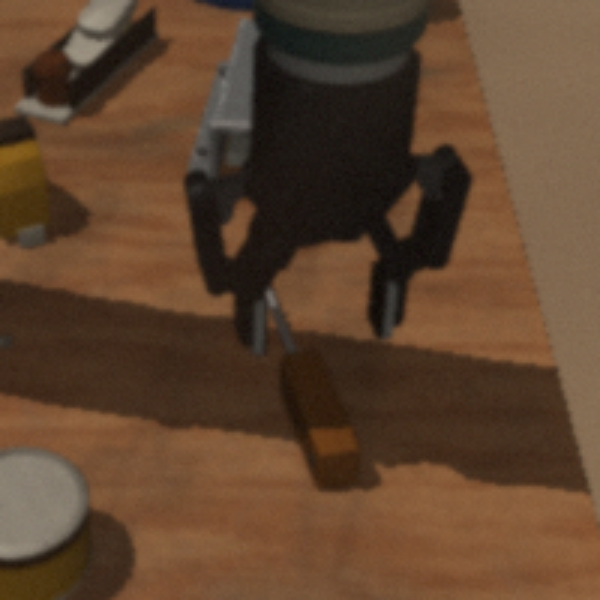

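{"method": "play_rows", "body": {
  "targets": [
    [0.3, 0, 0, 4, 0],
    [0.3, 0, 0, 6.0, 0],
    [0.3, 0, 0, 6.3, 0],
    [0.3, 0, 0, 6.3, 0],
    [1, 0, 0, 6.3, 0],
    [1, 0, 0, 6.3, 0],
    [1, 0, 0, 6.3, 0],
    [1, 0, 0, 6.3, 0],
    [1, 0, 0, 6.3, 0],
    [1, 0, 0, 6.3, 0]
  ]
}}

```text
clock: 3.3
eef_pos: [509.3, -99.4, 29.4]
tool_rot: [3.139, 0.001, 1.807]
force: [0.1, 0.1, 6.0]
width: 22.9
gripper_force: 59.6
```

{"method": "play_rows", "body": {
  "targets": [
    [1, 0, 0, -1.5, 0],
    [1, 0, 0, -3, 0],
    [1, 2.5, -1.4, -3, 7],
    [1, 5, -2.8, -3, 14],
    [1, 7.6, -4.15, -3, 19.5],
    [1, 7.6, -4.15, -3, 19.5],
    [1, 7.6, -4.15, -3, 19.5],
    [1, 7.6, -4.15, -3, 19.5]
  ]
}}

```text
clock: 4.1
eef_pos: [451.4, -35.6, 58.4]
tool_rot: [3.139, -0.0, 1.466]
force: [-0.6, 0.4, -1.1]
width: 23.0
gripper_force: 59.9
```

```bash
python3 - <<'E'
from h import *
s=ctrl.read_state();print(s['eef_pos'],s['tool_rot'],s['force'],s['torque'])
for n in("top","side"):
    im,d=ctrl.get_image(n); P=cloud(n,d)
    for r in ctrl.trace(n,"pick")[:1]:
        m=r["pixels"]&(d>0); Q=P[m]; print(n,r["confidence"],r["bbox"])
        for y in range(-80,150,14):
            q=Q[abs(Q[:,1]-y)<7]
            if len(q): print(y,np.median(q,0).round(1),q[:,0].min().round(),q[:,0].max().round(),len(q))
    o=im[:,:,::-1].copy() 
    cv2.imwrite(f"pics/{n}2.png",o)
a=cv2.imread("pics/top2.png")[180:270,180:400];b=cv2.imread("pics/side2.png")[150:330,290:440]
cv2.imwrite("pics/c2.png",np.hstack([cv2.resize(a,(440,180)),cv2.resize(b,(360,432))[:180]]) if 0 else np.vstack([cv2.resize(a,(500,205)),cv2.resize(b,(330,395)) if 0 else cv2.copyMakeBorder(cv2.resize(b,(329,395)),0,0,0,171,0)]))
E
```

```text
[451.434195   -35.6142995   58.42544884] [ 3.13926123e+00 -2.75166458e-05  1.46628925e+00] [-0.6140265   0.43536398 -1.06863014] [ 0.03636327 -0.03656582 -0.03662661]
top 0.65 [301.6, 232.9, 367.3, 250.1]
-10 [444.1  -5.7  58.2] 440.0 459.0 33
4 [451.1   2.1  57.1] 441.0 462.0 73
18 [453.6  15.7  47.9] 447.0 457.0 24
32 [455.4  30.5  47.4] 453.0 457.0 17
46 [457.1  47.9  48.1] 455.0 459.0 11
60 [458.9  58.7  48.5] 457.0 459.0 8
74 [460.8  71.4  45.9] 459.0 461.0 9
88 [461.3  89.   47.1] 459.0 465.0 17
102 [462.9 102.6  47.6] 461.0 466.0 20
116 [464.6 116.4  46.4] 463.0 467.0 21
130 [464.5 124.2  48.1] 463.0 466.0 3
side 0.83 [319.5, 247.3, 339.3, 292.1]
-80 [447.7 -76.4  46.5] 436.0 459.0 201
-66 [450.4 -65.5  58. ] 436.0 461.0 93
-52 [453.  -50.7  58.4] 438.0 463.0 93
-38 [449.6 -38.3  58.5] 439.0 461.0 68
-24 [452.2 -24.3  58.6] 440.0 461.0 59
-10 [451.6 -10.2  58.5] 441.0 461.0 54
4 [451.4  -1.5  58.3] 444.0 458.0 7
18 [456.2  20.7  46.7] 454.0 458.0 8
60 [437.9  59.9   1.3] 438.0 438.0 2
74 [ 4.451e+02  7.700e+01 -1.000e-01] 439.0 451.0 2
```

View pics/c2.png

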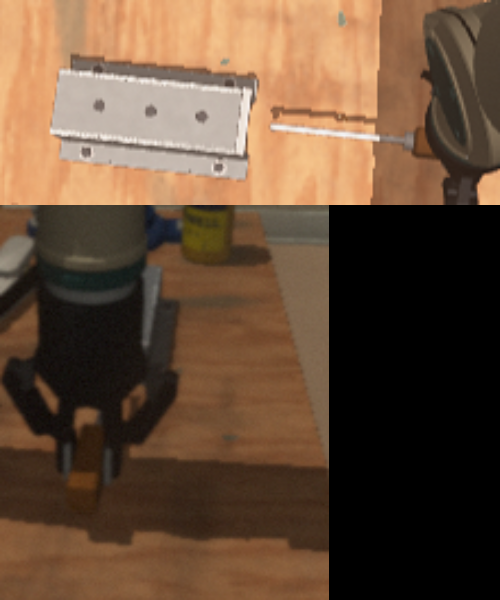

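{"method": "play_rows", "body": {
  "targets": [
    [1, 0, 0.15, 1.0, 0],
    [1, 0, 0.15, 1.5, 0],
    [1, 0, 0.15, 1.5, 0],
    [1, 2, 0.15, 1.5, 0],
    [1, 4, 0.15, 1.5, 0],
    [1, 6, 0.15, 1.5, 0],
    [1, 8, 0.15, 1.5, 0],
    [1, 8.5, 0.15, 1.5, 0],
    [1, 8.5, 0.15, 1.5, 0],
    [1, 8.5, 0.15, 1.5, 0]
  ]
}}

```text
clock: 5.3
eef_pos: [460.2, 48.0, 43.1]
tool_rot: [-3.141, 0.001, 1.465]
force: [-0.4, -0.3, -2.5]
width: 22.8
gripper_force: 59.9
```

{"method": "play_rows", "body": {
  "targets": [
    [1, 0.1, 0, 0, 0],
    [1, 0.25, 0, 0, 0],
    [1, 0.4, 0, 0, 0],
    [1, 0.6, 0, 0, 0],
    [1, 0.8, 0, 0, 0],
    [1, 0.8, 0, 0, 0]
  ]
}}

```text
clock: 5.9
eef_pos: [461.4, 57.8, 43.1]
tool_rot: [3.141, -0.0, 1.467]
force: [-0.5, 0.5, -0.3]
width: 22.9
gripper_force: 59.9
```

{"method": "play_rows", "body": {
  "targets": [
    [1, 0.1, 0, 0, 0],
    [1, 0.2, 0, 0, 0],
    [1, 0.3, 0, 0, 0],
    [1, 0.3, 0, 0, 0]
  ]
}}

```text
clock: 6.3
eef_pos: [461.6, 60.5, 43.1]
tool_rot: [3.141, -0.0, 1.467]
force: [-0.2, 0.3, -0.6]
width: 23.5
gripper_force: 59.9
```

{"method": "play_rows", "body": {
  "targets": [
    [1, 0.1, 0, 0, 0],
    [1, 0.2, 0, 0, 0],
    [1, 0.3, 0, 0, 0],
    [1, 0.3, 0, 0, 0]
  ]
}}

```text
clock: 6.7
eef_pos: [462.0, 63.5, 43.1]
tool_rot: [3.141, -0.0, 1.467]
force: [0.5, -0.5, -0.8]
width: 22.6
gripper_force: 59.9
```

{"method": "play_rows", "body": {
  "targets": [
    [1, 0.1, 0, 0, 0],
    [1, 0.2, 0, 0, 0],
    [1, 0.3, 0, 0, 0],
    [1, 0.3, 0, 0, 0]
  ]
}}

```text
clock: 7.1
eef_pos: [462.3, 66.5, 43.1]
tool_rot: [3.141, -0.0, 1.467]
force: [-0.1, 0.5, -1.7]
width: 22.6
gripper_force: 59.9
```

{"method": "play_rows", "body": {
  "targets": [
    [1, 0.1, 0, 0, 0],
    [1, 0.2, 0, 0, 0],
    [1, 0.3, 0, 0, 0],
    [1, 0.3, 0, 0, 0]
  ]
}}

```text
clock: 7.5
eef_pos: [462.6, 69.5, 43.1]
tool_rot: [3.141, -0.0, 1.467]
force: [-0.2, 0.2, -2.1]
width: 23.0
gripper_force: 59.9
```

{"method": "play_rows", "body": {
  "targets": [
    [1, 0.1, 0, 0, 0],
    [1, 0.2, 0, 0, 0],
    [1, 0.3, 0, 0, 0],
    [1, 0.3, 0, 0, 0]
  ]
}}

```text
clock: 7.9
eef_pos: [462.4, 70.9, 43.0]
tool_rot: [-3.141, 0.002, 1.465]
force: [-0.3, -4.7, -0.7]
width: 22.8
gripper_force: 60.0
```

{"method": "play_rows", "body": {
  "targets": [
    [1, 0.1, 0, 0, 0],
    [1, 0.2, 0, 0, 0],
    [1, 0.3, 0, 0, 0],
    [1, 0.3, 0, 0, 0]
  ]
}}

```text
clock: 8.3
eef_pos: [462.0, 71.2, 43.0]
tool_rot: [-3.139, 0.006, 1.463]
force: [-1.1, -9.8, 1.9]
width: 23.0
gripper_force: 60.3
```

{"method": "play_rows", "body": {
  "targets": [
    [1, -0.5, 0, 0, 0],
    [1, -1.0, 0, 0, 0],
    [1, -1.0, 0, 0, 0],
    [1, -1.0, 0, 0, 0]
  ]
}}

```text
clock: 8.7
eef_pos: [462.3, 66.0, 43.1]
tool_rot: [3.141, -0.001, 1.467]
force: [0.5, 0.7, -0.4]
width: 22.8
gripper_force: 59.9
```

Centred in the window; lower gently.

{"method": "play_rows", "body": {
  "targets": [
    [1, 0, 0, 0.15, 0],
    [1, 0, 0, 0.3, 0],
    [1, 0, 0, 0.45, 0],
    [1, 0, 0, 0.6, 0],
    [1, 0, 0, 0.6, 0]
  ]
}}

```text
clock: 9.2
eef_pos: [462.0, 65.3, 36.8]
tool_rot: [-3.141, 0.0, 1.467]
force: [-0.3, 0.1, -1.1]
width: 23.1
gripper_force: 59.9
```

{"method": "play_rows", "body": {
  "targets": [
    [1, 0, 0, 0.15, 0],
    [1, 0, 0, 0.3, 0],
    [1, 0, 0, 0.3, 0]
  ]
}}

```text
clock: 9.5
eef_pos: [462.0, 65.2, 33.9]
tool_rot: [-3.141, 0.0, 1.466]
force: [-0.5, -0.0, 0.7]
width: 23.2
gripper_force: 59.9
```

{"method": "play_rows", "body": {
  "targets": [
    [1, 0, 0, 0.1, 0],
    [1, 0, 0, 0.2, 0],
    [1, 0, 0, 0.2, 0]
  ]
}}

```text
clock: 9.8
eef_pos: [462.1, 65.2, 32.0]
tool_rot: [-3.141, 0.0, 1.466]
force: [0.3, 0.2, -0.6]
width: 22.9
gripper_force: 59.9
```

{"method": "play_rows", "body": {
  "targets": [
    [1, -0.3, 0, 0, 0],
    [1, -0.6, 0, 0, 0],
    [1, -0.9, 0, 0, 0],
    [1, -1.2, 0, 0, 0],
    [1, -1.5, 0, 0, 0],
    [1, -1.5, 0, 0, 0]
  ]
}}

```text
clock: 10.4
eef_pos: [460.5, 49.8, 32.1]
tool_rot: [-3.142, 0.0, 1.466]
force: [-0.3, 1.4, -0.9]
width: 23.0
gripper_force: 59.9
```

```bash
python3 - <<'E'
from h import *
s=ctrl.read_state();print(s['eef_pos'],s['force'],s['torque'])
for n in("top","side"):
    im,d=ctrl.get_image(n); P=cloud(n,d)
    for r in ctrl.trace(n,"stop_bar")[:2]:
        Q=P[r["pixels"]&(d>0)]; print(n,r["confidence"],r["bbox"],np.percentile(Q,[2,50,98],axis=0).round().tolist())
E
```

```text
[460.50112941  49.7532725   32.09091838] [-0.28890628  1.39113365 -0.91836672] [ 0.11258069 -0.06175179  0.02551552]
```

{"method": "play_rows", "body": {
  "targets": [
    [1, -0.6, 0, 0, 0],
    [1, -1.4, 0, 0, 0],
    [1, -2.2, 0, 0, 0],
    [1, -3.0, 0, 0, 0],
    [1, -3.8, 0, 0, 0],
    [1, -4.6, 0, 0, 0],
    [1, -5.4, 0, 0, 0],
    [1, -6.2, 0, 0, 0],
    [1, -7, 0, 0, 0],
    [1, -7, 0, 0, 0]
  ]
}}

```text
clock: 11.6
eef_pos: [452.7, -21.4, 32.0]
tool_rot: [-3.141, 0.002, 1.464]
force: [-1.0, 0.3, -2.0]
width: 23.3
gripper_force: 59.9
```

```bash
python3 - <<'E'
from h import *
s=ctrl.read_state();print(s['eef_pos'],s['force'],s['torque'])
for n in("top",):
    im,d=ctrl.get_image(n); P=cloud(n,d)
    for r in ctrl.trace(n,"stop_bar")[:2]:
        Q=P[r["pixels"]&(d>0)]; print(n,r["confidence"],r["bbox"],np.percentile(Q,[2,50,98],axis=0).round().tolist())
    cv2.imwrite("pics/t3.png",cv2.resize(im[180:280,180:420,::-1],(720,300)))
E
```

```text
[452.67800279 -21.38480805  31.99958412] [-1.04244429  0.27263064 -2.0067422 ] [ 0.03418591  0.03225025 -0.00442696]
```

View pics/t3.png

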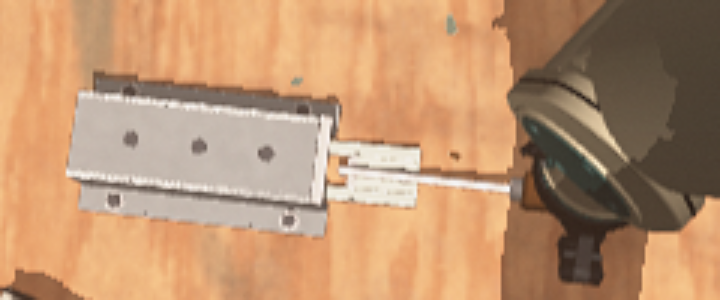

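{"method": "play_rows", "body": {
  "targets": [
    [1, -0.8, 0, 0, 0],
    [1, -1.8, 0, 0, 0],
    [1, -2.8, 0, 0, 0],
    [1, -3.8, 0, 0, 0],
    [1, -4.8, 0, 0, 0],
    [1, -5.8, 0, 0, 0],
    [1, -6.8, 0, 0, 0],
    [1, -7.8, 0, 0, 0],
    [1, -8.8, 0, 0, 0],
    [1, -9.6, 0, 0, 0]
  ]
}}

```text
clock: 12.7
eef_pos: [443.0, -115.8, 32.0]
tool_rot: [-3.141, 0.0, 1.466]
force: [0.2, 3.0, -0.4]
width: 23.1
gripper_force: 59.9
```

{"method": "play_rows", "body": {
  "targets": [
    [1, -0.5, 0, 0, 0],
    [1, -1, 0, 0, 0],
    [1, -1, 0, 0, 0]
  ]
}}

```text
clock: 13.0
eef_pos: [441.9, -125.7, 32.1]
tool_rot: [-3.141, 0.001, 1.465]
force: [0.2, -0.1, -1.1]
width: 23.1
gripper_force: 59.9
```

```bash
python3 - <<'E'
from h import *
s=ctrl.read_state();print(s['eef_pos'],s['force'],s['torque'])
for n in("top",):
    im,d=ctrl.get_image(n); P=cloud(n,d)
    for r in ctrl.trace(n,"stop_bar")[:2]:
        Q=P[r["pixels"]&(d>0)]; print(n,r["confidence"],r["bbox"],np.percentile(Q,[1,50,99],axis=0).round().tolist(),cv2.minAreaRect(Q[:,:2].astype(np.float32)))
    cv2.imwrite("pics/t4.png",cv2.resize(im[180:280,180:420,::-1],(720,300)))
E
```

```text
[ 441.92562696 -125.70157098   32.05577002] [ 0.24596115 -0.13221648 -1.09410223] [ 0.00968187 -0.03110056  0.0107082 ]
top 0.96 [299.2, 230.2, 371.2, 255.7] [[436.0, -13.0, 2.0], [460.0, 61.0, 11.0], [481.0, 122.0, 33.0]] ((459.6011657714844, 54.642051696777344), (139.93719482421875, 41.40472412109375), 85.55913543701172)
```

View pics/t4.png

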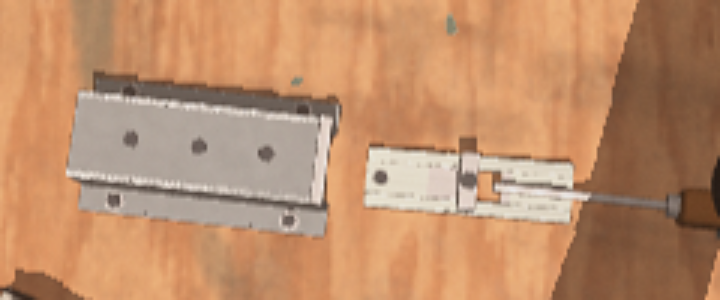

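{"method": "play_rows", "body": {
  "targets": [
    [1, 0.2, 0, 0, 0],
    [1, 0.4, 0, 0, 0],
    [1, 0.4, 0, 0, 0],
    [1, 0.4, 0, -1, 0],
    [1, 0.4, 0, -3, 0],
    [1, 0.4, 0, -5, 0],
    [1, 0.4, 3, -5, 0],
    [1, 0.4, 7, -5, 0],
    [1, 0.4, 10, -5, 0],
    [1, 0.4, 10, -5, 0]
  ]
}}

```text
clock: 14.1
eef_pos: [547.0, -131.1, 82.5]
tool_rot: [3.135, -0.002, 1.466]
force: [-0.7, 0.3, -1.2]
width: 22.8
gripper_force: 59.9
```

{"method": "play_rows", "body": {
  "targets": [
    [1, 0, 0, 2, 0],
    [1, 0, 0, 4, 0],
    [1, 0, 0, 4.8, 0],
    [1, 0, 0, 5.1, 0],
    [1, 0, 0, 5.2, 0],
    [1, 0, 0, 5.2, 0],
    [1, 0, 0, 5.2, 0]
  ]
}}

```text
clock: 14.8
eef_pos: [542.5, -131.2, 30.8]
tool_rot: [3.14, 0.0, 1.466]
force: [-1.3, -0.9, -1.0]
width: 22.8
gripper_force: 59.9
```

{"method": "play_rows", "body": {
  "targets": [
    [1, 0, 0, 0.1, 0],
    [1, 0, 0, 0.1, 0],
    [0.4, 0, 0, 0.1, 0],
    [0.4, 0, 0, 0.1, 0],
    [0.4, 0, 0, 0.1, 0],
    [0.4, 0, 0, 0.1, 0],
    [0.3, 0, 0, -2, 0],
    [0.3, 0, 0, -6, 0],
    [0.3, 0, 0, -10, 0],
    [0.3, 0, 0, -10, 0]
  ]
}}

```text
clock: 15.8
eef_pos: [545.4, -131.1, 134.8]
tool_rot: [3.133, 0.0, 1.466]
force: [0.9, -0.5, 0.2]
width: 59.9
gripper_force: 0.0
```

```bash
python3 - <<'E'
from h import *
s=ctrl.read_state();print(s['eef_pos'],s['force'],s['width'])
for n in("top","side"):
    im,d=ctrl.get_image(n); P=cloud(n,d)
    for t in("pick","stop_bar"):
        for r in ctrl.trace(n,t)[:1]:
            Q=P[r["pixels"]&(d>0)]; print(n,t,r["confidence"],np.percentile(Q,[2,50,98],axis=0).round().tolist())
    cv2.imwrite(f"pics/{n}5.png",im[:,:,::-1])
a=cv2.imread("pics/top5.png")[180:300,180:480];b=cv2.imread("pics/side5.png")[160:360,240:440]
cv2.imwrite("pics/c5.png",np.hstack([cv2.copyMakeBorder(cv2.resize(a,(500,200)),0,100,0,0,0),cv2.resize(b,(300,300))]))
E
```

```text
[ 545.40946977 -131.05041906  134.77168203] [ 0.88254051 -0.47585428  0.24888447] 59.85194871937219
top pick 0.69 [[528.0, -137.0, 3.0], [545.0, -100.0, 26.0], [558.0, 26.0, 33.0]]
top stop_bar 0.63 [[437.0, -13.0, 2.0], [458.0, 56.0, 11.0], [480.0, 121.0, 32.0]]
side pick 0.85 [[528.0, -173.0, 5.0], [542.0, -144.0, 29.0], [556.0, -21.0, 31.0]]
side stop_bar 0.82 [[438.0, -18.0, -0.0], [460.0, 43.0, 10.0], [479.0, 121.0, 31.0]]
```

View pics/c5.png

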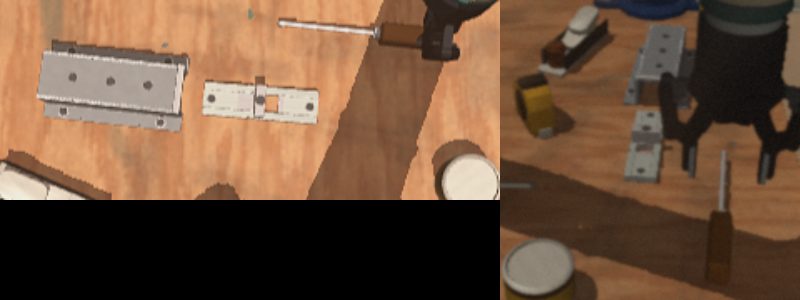

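The pictures show the bar flat on the bench, about 20 mm clear of the channel. The pick is lying released on the bench, about 90 mm to one side.

```bash
python3 -c "
from cell import ctrl
print(ctrl.finish_job())"
```

```text
the job is handed in; nothing more can be done
None
```

I handed the job in at about 16 s. The bar lies flat about 20 mm clear of the channel mouth, and the pick lies released about 90 mm from it. The highest force I read while feeling for the block was about 10 N. The hand-in call gave no verdict.

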